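Slide the tray into its holder and press the tooth model home

TASK

First slide the steel dissection tray, with the resin socket block on it, fully into the slotted holder until it meets the end stop. Then take the brass tooth model, turn it until the four ribs of its stem mesh with the cross-shaped socket, push it all the way down against the socket's spring until the crown sits flat on the block, and finish while still holding it pressed down (let go and the spring lifts it again). Leave the resin pelvis half, the rubber mallet head and the glass jar where they are.

Things in the scene. Friction and masses are not known exactly. Their poses are not given: they have to be found in the camera images.
- holder: Fixed aluminium slotted holder: two rails 145 mm apart (157 outside, 30 high), lips with underside 25 mm up, end stop, flared mouth; no floor. +y = insertion direction. Origin on the bench between the rails, where the tray's centre lies when home. Stop face y=+90 mm, rails begin y=-50, flare y=-84 (178 mm wide).
- tray_handle (a point): Middle of the tray's upright steel grip tab, 36 mm above the bench, 84 mm behind the tray's centre (-y). Tab 50 mm along x, 12 mm thick along y, top 52 mm up, both faces free (48 mm to the block). Axes are the tray's: +y goes into the holder. Home: tray axes agree with the holder's.
- tray_center (a point): Centre of the underside of the loose steel dissection tray (about 0.7 kg with block), which slides flat on the bench: pan 180 mm along y, 120 mm along x, side flanges to 140 mm overall, 18 mm high. Home: this point on the holder's origin, front edge (y=+90 mm) against the stop.
- socket (a point): Centre of the mouth of the cross-shaped socket, on the flat top of the resin block (60 x 60 mm, top 49 mm above the bench) fixed at the tray's centre. The cross has arms along tray x and y, 29 mm tip to tip, 10 mm wide. Axes are the tray's. A sprung plunger waits 14 mm below the mouth.
- tooth_center (a point): Centre of the loose brass tooth (0.2 kg, 70 mm tall, stands upright on the bench). Lowest 22 mm: stem of two crossed ribs along its x and y, 26 mm tip to tip, 7 thick. Square crown 34 x 34 mm, flats square to x and y, 22 to 62 mm up, cusps above. Fits every 90 degrees. Fully home: this point 13 mm above socket; unpressed it sits 8 mm higher.
- plunger (a joint): Spring plunger in the socket, m: 0 up, grows downward, 0.008 when the tooth is fully home. The spring pushes up with 4 N at the top and 8 N when home.
- pelvis: Bystander: yellowed resin pelvis half lying flat, about 120 x 210 x 48 mm; origin on its underside. Leave alone.
- mallet: Bystander: red rubber mallet head standing on end, 58 mm across, 80 mm high; origin centre of its underside. Leave alone.
- jar: Bystander: small glass specimen jar, 56 mm across, 70 mm high; origin centre of its underside. Leave alone.

How it is judged (in metres and radians):
On the way, in this order (a step that is already met when the one before it is completed fails the run):
1. the tray is fully in the holder, at the end stop (y of socket in the frame of holder above -0.006 m and horizontal distance between socket and holder below 0.01 m and angle between the y axis of socket and the y axis of holder, either way round below 0.08 rad and height (world z) of socket below 0.055 m), for 0.2 s.
2. the tooth's stem has meshed with the socket and is at least 10 mm in, tray still home (y of socket in the frame of holder above -0.006 m and horizontal distance between socket and holder below 0.01 m and angle between the y axis of socket and the y axis of holder, either way round below 0.08 rad and horizontal distance between tooth_center and socket below 0.005 m and z of tooth_center in the frame of socket below 0.025 m and angle between tooth_center's own z axis and vertical below 0.12 rad), for 0.1 s.
At the end, for the whole second after the job is handed in: Tray within 6 mm of the end stop, within 10 mm of its home place and 0.08 rad of square in the holder; tooth upright within 0.12 rad, within 5 mm of the socket's axis and down to within 3.5 mm of fully home with the spring plunger held down, the gripper still pushing on the tooth (more than 1 N) (y of socket in the frame of holder above -0.006 m and horizontal distance between socket and holder below 0.01 m and angle between the y axis of socket and the y axis of holder, either way round below 0.08 rad and horizontal distance between tooth_center and socket below 0.005 m and z of tooth_center in the frame of socket below 0.0165 m and angle between tooth_center's own z axis and vertical below 0.12 rad and value of joint plunger above 0.0045 m and contact force between the fingers and tooth above 1 N); the arm keeps its last pose, push and grip.
It fails at once if the pelvis half is moved more than 30 mm (distance of pelvis from where it was at the start of the episode above 0.03 m).
It fails at once if the mallet head is moved more than 30 mm (distance of mallet from where it was at the start of the episode above 0.03 m).
It fails at once if the jar is moved more than 30 mm (distance of jar from where it was at the start of the episode above 0.03 m).
It also fails if it takes over 72 s, if anything falls off the work surface, if the arm or the gripper's body presses on something with over 40 N, if the wrist force passes 120 N, or if a joint passes its speed limit or range.

ROBOT

A 6-joint arm with a two-finger parallel gripper is mounted at the origin on the work surface. World frame = base frame: x ahead of the robot, y to its left, z up, the work surface at z = 0. Lengths are in mm, angles in rad, forces in N, time in s.
With the tool pointing down it reaches from about 350 to 1000 mm from the base axis. Payload 7.1 kg.
Tool frame: the origin (TCP) lies at the very end of the fingers, on their centre line; the grasp point (between the pads) lies arm.tcp_to_grasp behind it (arm.tcp_to_grasp is the distance from the TCP to the grasp point, in mm); y points along the fingers, z is the direction in which the jaws open and shut, and the axes are right-handed (so a half turn about y gives the same grasp; the last joint's range is limited). The gripper opens to 85 mm and grips with 20 to 120 N. Pads are 22 mm wide; open, the fingers measure 114 mm over their backs; the gripper's body (76 mm by 85 mm) begins 54 mm behind the grasp point. The pads swing forward as they close: fully open they stand 13 mm farther back than shut.
Start: joints at [-1.22, 0.423, 1.63, -0, 1.089, -0.019], TCP at [225.909, -582.726, 231.319] pointing down, gripper open.
Joint ranges: [-3, 3], [-0.9, 2.11], [0.09, 2.58], [-1.31, 4.45], [0.11, 2.69], [-2.54, 2.54]. Speed limits (rad/s): [2.39, 2.39, 3.01, 3.14, 3.14, 3.14].

INTERFACE

Orientations are given as a unit quaternion [w, x, y, z].
In Python, from bench import arm gives the robot as it stands.
- The arm moves only by the tool play_rows, never from a script. Its argument "steps" is a list of rows, each a list of 7 numbers: the shift along the world's x, y, z in cm, then the turn, a rotation vector about the world's x, y, z in degrees, then the closure in counts, from 0 (fully open) to 255 (shut). A call has 1 to 5 rows; each row is the pose to reach, as a shift and turn from the pose measured when the call began; what a row does not reach only later rows make up. A row lasts 1/8 s, in which the tool goes at most 62.5 mm and 10.7 degrees, less where a joint would pass 70% of its speed; a pose out of reach is approached as far as the arm can. A call with a gripper value outside its range is refused whole. The fingers move at their own pace and stop on an object; "squeeze" is the grip in N (left out, the last holds). Time passes only in rows, so rows that repeat a pose let the fingers close. It gives the time, the measured TCP pose, the force and the opening at its end, in the units of the state.
- arm.read_state(): the state, without advancing time (a new reading comes with each control period).
- arm.snapshot(name): name is "scene" or "top"; returns the picture (384x512x3 uint8, red, green, blue); there is no depth.
- arm.camera_model(name): a dict with "vfov" (degrees; the focal length in pixels is half the picture's height over the tangent of half this angle, whatever the lens; pixels are square), "cx", "cy" (the principal point, pixels), "R" (3x3) and "t" (3): a world point X has camera coordinates R X + t. Camera axes: x right, y down, z forward; pixel columns grow to the right and rows downward; lengths in mm; the calibration is good to about 2 mm. A picture is of the moment at which its call begins. camera_model takes no time and is no camera call.
- arm.sign_off(): hands the job in, once; it reports no verdict.
Trained networks look in the newest picture that a camera, given by its name, has taken for a name from the list of things; names that differ only in an ending like _2 or _b are one class to them, and where a whole thing is asked for, a point or a joint stands for the part that bears it (a point fixed in the world has none). Each returns a list of dicts, best first, with "conf" (0 to 1); they miss things now and then, are a little off and sometimes report something else, mostly with a low value. They report only what shows in the picture. A call takes as long as a camera call.
- arm.cut_out(thing, camera): "pixels" (384x512 bool, what is visible of it).
- arm.place_of(thing, camera): "at" ([x, y, z] in mm, in world coordinates, good to about 4 mm: a listed point, or the origin of a listed thing).
The state is a dict: "time_s": time; "joints": joint angles; "qvel": joint speeds; "tau": joint torques, N m; "ee_pos": TCP position; "orientation": TCP orientation; "force": force on the tool from outside, world axes, zero at the start; "ft_torque": the same for the moment, N m; "gripper_width": opening from 0.0 (shut) to 1.0 (fully open).
Only numpy, scipy, OpenCV 4.12 (cv2) and the standard library are available. Lean on these libraries where they do the work, as an engineer would, in place of code of your own. Each camera call takes 0.05 s, during which the arm holds its last target.

## Working session

There is one attempt and no reset: what is moved stays moved. The work goes in short steps, Python scripts to look and compute and a tool call to move; the robot and the scene stay as the last step left them, time stands still between calls to the robot, and variables do not carry over. Pictures are saved under pics/ and viewed, and the job is handed in when it is done.

Besides the shell and the picture viewer there is one more tool, called as a command line: name --pt "numbers of a row" for each row, then --argument value for the rest. play_rows: Moves the arm, as the interface text tells. Its arguments: {"type":"object","properties":{"steps":{"type":"array","items":{"type":"array","items":{"type":"number"}}},"squeeze":{"type":"number"}},"required":["steps"]}

```bash
mkdir -p pics
cat > h.py <<'E'
from bench import arm
import numpy as np, cv2
def save(n,f):
    im=arm.snapshot(n); cv2.imwrite('pics/'+f,im[:,:,::-1]); return im
def cam(n):
    c=arm.camera_model(n); f=192/np.tan(np.radians(c['vfov'])/2); return c,f
def ray(n,u,v,z):
    c,f=cam(n); R=np.array(c['R']);t=np.array(c['t'])
    o=-R.T@t; d=R.T@np.array([(u-c['cx'])/f,(v-c['cy'])/f,1]); return o+d*(z-o[2])/d[2]
def proj(n,X):
    c,f=cam(n); p=np.array(c['R'])@np.array(X)+np.array(c['t']); return p[0]/p[2]*f+c['cx'],p[1]/p[2]*f+c['cy']
E
python3 - <<'E'
from h import *
save('scene','s0.png');save('top','t0.png')
for th in ['holder','tray_handle','tray_center','socket','tooth_center','pelvis','mallet','jar']:
    for r in arm.place_of(th,'top')[:2]: print(th,np.round(r['at'],1),round(r['conf'],2))
s=arm.read_state();print(s['time_s'],s['ee_pos'],s['orientation'],arm.tcp_to_grasp)
for n in('scene','top'):print(arm.camera_model(n))
E
```

```text
holder [ 692.4 -357.8    3.1] 0.49
tray_handle [524.8 -75.4  37. ] 0.73
tray_center [5.291e+02 9.100e+00 1.000e-01] 0.83
socket [530.1   5.1  48.6] 0.78
socket [522.1 -76.1  41.1] 0.51
tooth_center [ 517.6 -355.2   34.3] 0.72
tooth_center [530.7  13.1   1.1] 0.21
pelvis [777.9 108.3   1.8] 0.74
mallet [ 695.9 -355.4    3.2] 0.58
jar [532.5 439.9  -2.3] 0.69
0.5 [ 225.86795627 -582.71328484  231.27800895] [ 0.12998143 -0.1300242   0.69507915 -0.69502771] 18.700000000000003
{'vfov': 52.435374132152994, 'cx': 260.3130356599121, 'cy': 193.63686839384198, 'R': array([[ 0.00149954,  0.99987041, -0.01602837],
       [ 0.58663069, -0.01386022, -0.80973596],
       [-0.80985318, -0.0081885 , -0.58657546]]), 't': array([ -66.1581898 , -302.46400762, 1604.04887108])}
{'vfov': 51.585600901194766, 'cx': 250.8940099549216, 'cy': 198.5139069310846, 'R': array([[-0.0132272 , -0.99990238, -0.00450336],
       [-0.99026044,  0.01372365, -0.13854936],
       [ 0.13859764,  0.00262688, -0.99034529]]), 't': array([  75.25754451,  601.44736941, 1035.85905497])}
```

View pics/s0.png

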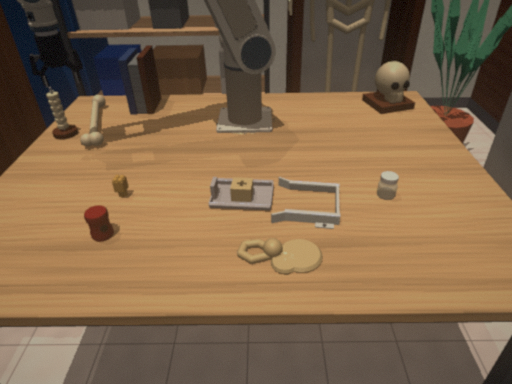

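View pics/t0.png

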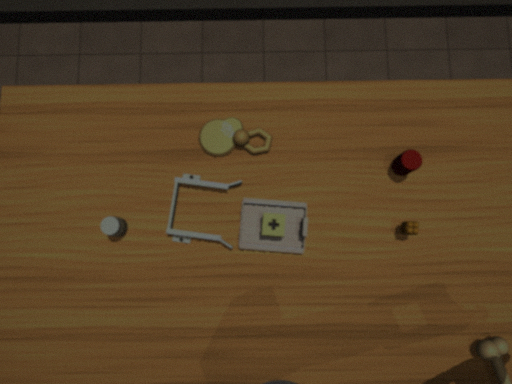

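The top view (up = +x, left = +y) shows the tray at about (273,226), with the handle at (305,228). The holder opens to the right at (170–240, 180–245), so the network's "holder" hit was really the mallet at (408,162). The tooth is at (410,228) and looks rotated. I'll zoom in to measure.

Run:
```python
from h import *
im=cv2.imread('pics/t0.png')
c=im[165:265,155:315]; c=cv2.convertScaleAbs(cv2.resize(c,None,fx=5,fy=5,interpolation=cv2.INTER_CUBIC),alpha=1.6)
cv2.imwrite('pics/t0h.png',c)
c=im[210:245,385:435]; c=cv2.convertScaleAbs(cv2.resize(c,None,fx=14,fy=14,interpolation=cv2.INTER_CUBIC),alpha=1.6)
cv2.imwrite('pics/t0t.png',c)
```

```text
(no output)
```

View pics/t0h.png

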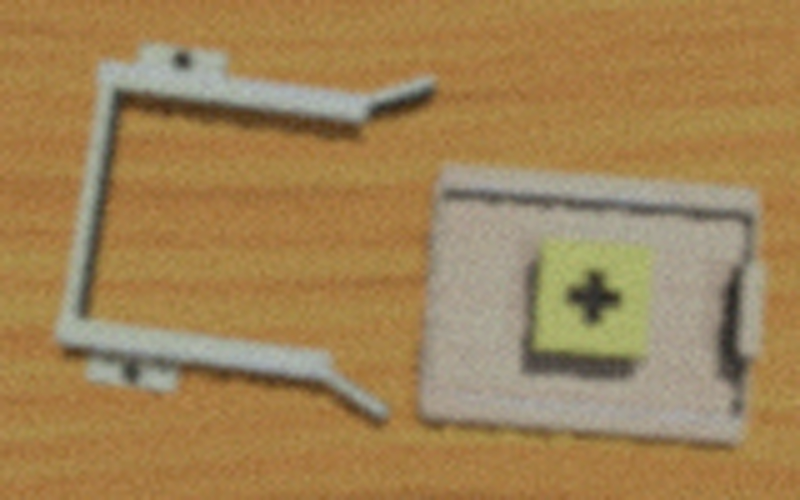

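View pics/t0t.png

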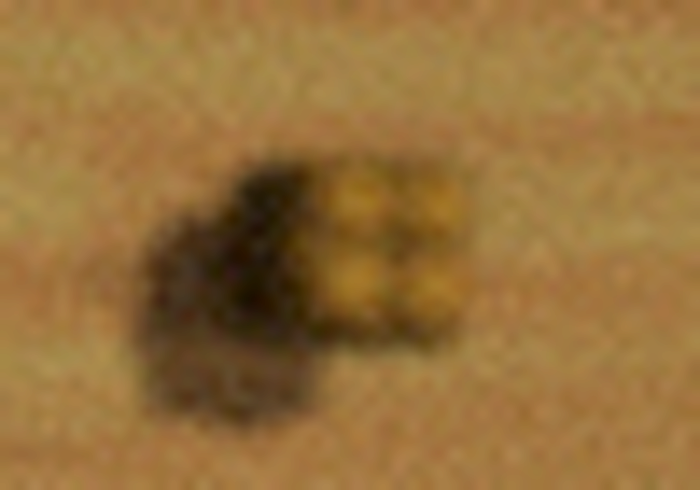

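Run:
```python
from h import *
def P(x,y,z): return ray('top',(x+.5)/5-.5+155,(y+.5)/5-.5+165,z)
for n,x,y,z in [('UL',104,62,30),('UR',372,98,30),('LL',58,345,30),('LR',325,380,30),('UF',436,78,30),('LF',385,418,30),('URbot',360,122,30),('LRtop',330,352,30),('T_ul',440,165,18),('T_ur',760,190,18),('T_lr',745,440,18),('T_ll',420,418,18),('sock',593,297,49),('B ul',543,237,49),('B ur',652,245,49),('B ll',533,353,49),('B lr',643,358,49),('tab t',752,262,52),('tab b',750,355,52)]:
    print(n,np.round(P(x,y,z)[:2],1))
def Q(x,y,z): return ray('top',(x+.5)/14-.5+385,(y+.5)/14-.5+210,z)
for p in [(390,242,66),(360,195,70),(432,195,70),(350,280,70),(436,290,70),(320,340,62),(455,345,62)]: print(np.round(Q(*p)[:2],1))
```

```text
UL [667.1 275.2]
UR [644.8 127. ]
LL [511.2 298.1]
LR [490.3 153.3]
UF [655.5  91.6]
LF [469.5 121. ]
URbot [631.5 133.7]
LRtop [505.4 150.5]
T_ul [608.7  90.2]
T_ur [592.2 -86.9]
T_lr [455.2 -74.2]
T_ll [469.4 102.5]
sock [531.9   8.4]
B ul [564.5  34.6]
B ur [559.3 -23.8]
B ll [502.5  41. ]
B lr [499.1 -17.5]
tab t [549.2 -76.6]
tab b [499.8 -74. ]
[ 518.3 -355.2]
[ 526.9 -348.7]
[ 526.7 -362.1]
[ 511.1 -345.7]
[ 509.  -361.6]
[ 500.3 -342.5]
[ 499.1 -367.7]
```

Run:
```python
from h import *
from scipy.spatial.transform import Rotation as Ro
s=arm.read_state();q=s['orientation'];R=Ro.from_quat(q[1:]+q[:1] if isinstance(q,list) else [q[1],q[2],q[3],q[0]])
print(np.round(R.as_matrix(),3)); z=R.as_matrix()[:,2]; print(np.degrees(np.arctan2(z[1],z[0])), s['force'],s['gripper_width'])
```

```text
[[-0.932 -0.     0.361]
 [-0.361  0.    -0.932]
 [ 0.    -1.    -0.   ]]
-68.81161261205537 [-0.44280616 -0.13583417  0.33481808] 1.0034288848973187
```

play_rows --pt "3 5 0 0 0 -3 60" --pt "6 10 0 0 0 -7 130" --pt "9 15.2 0 0 0 -12 130" --pt "12 20.3 0 0 0 -16 130" --pt "15 25.4 0 0 0 -20 130" --squeeze 40

```text
time_s: 1.12
ee_pos: [376.7, -327.2, 231.6]
orientation: [-0.007, 0.006, -0.707, 0.707]
force: [0.8, -0.3, 0.6]
gripper_width: 0.49
```

play_rows --pt "3 5 0 0 0 -2 130" --pt "6 10 0 0 0 -4 130" --pt "9 15 -2 0 0 -5 130" --pt "12 20 -5 0 0 -6 130" --pt "14.2 24 -8 0 0 -6 130"

```text
time_s: 1.75
ee_pos: [520.3, -85.4, 151.4]
orientation: [0.029, -0.031, -0.706, 0.707]
force: [0.1, -0.1, 0.5]
gripper_width: 0.491
```

```bash
cat >> h.py <<'E'
from scipy.spatial.transform import Rotation as Ro
def st():
    s=arm.read_state();q=s['orientation'];M=Ro.from_quat([q[1],q[2],q[3],q[0]]).as_matrix()
    print('t',s['time_s'],'p',np.round(s['ee_pos'],1),'jawaz',round(np.degrees(np.arctan2(M[1,2],M[0,2])),2),'tilt',np.round(M[:,1],3),'F',np.round(s['force'],1),'T',np.round(s['ft_torque'],2),'w',round(s['gripper_width'],3));return s
E
python3 - <<'E'
from h import *
st()
save('scene','s1.png')
E
```

```text
t 1.75 p [520.3 -85.4 151.4] jawaz -94.94 tilt [ 0.003 -0.001 -1.   ] F [ 0.1 -0.1  0.5] T [ 0.03 -0.04 -0.02] w 0.491
```

play_rows --pt "0.4 1 -3 0 0 0 130" --pt "0.4 1 -7 0 0 0 130" --pt "0.4 1 -10 0 0 0 130" --pt "0.4 1 -12 0 0 0 130" --pt "0.4 1 -12.6 0 0 0 130"

```text
time_s: 2.42
ee_pos: [523.4, -71.2, 20.5]
orientation: [-0.031, 0.029, 0.707, -0.706]
force: [-0.1, 0.1, 0.4]
gripper_width: 0.485
```

play_rows --pt "0 0 0 0 0 0 160" --pt "0 0 0 0 0 0 200" --pt "0 0 0 0 0 0 255" --pt "0 0 0 0 0 0 255" --pt "0 0 0 0 0 0 255"

```text
time_s: 3.05
ee_pos: [524.3, -71.6, 21.5]
orientation: [-0.031, 0.03, 0.707, -0.706]
force: [-1.0, -3.3, 7.1]
gripper_width: 0.136
```

Run:
```python
from h import *
st()
im=save('scene','s2.png')
cv2.imwrite('pics/s2c.png',cv2.resize(im[120:260,180:380,::-1],None,fx=4,fy=4))
```

```text
t 3.05 p [524.3 -71.6  21.5] jawaz -94.87 tilt [-0.001  0.002 -1.   ] F [-1.  -3.3  7.1] T [-0.43  0.18 -0.13] w 0.136
```

View pics/s2c.png

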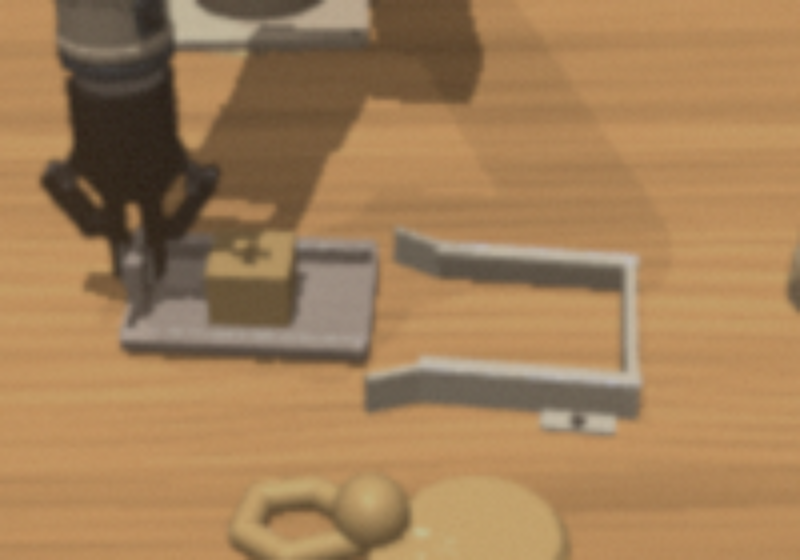

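play_rows --pt "0.3 -0.1 0.1 0 0 -1 255" --pt "0.6 -0.2 0.1 0 0 -2 255" --pt "0.9 -0.2 0.1 0 0 -3 255" --pt "1.2 -0.2 0.1 0 0 -3.5 255" --pt "1.2 -0.2 0.1 0 0 -3.5 255"

```text
time_s: 3.72
ee_pos: [536.7, -73.6, 22.4]
orientation: [-0.052, 0.051, 0.706, -0.705]
force: [0.3, -0.1, -5.8]
gripper_width: 0.131
```

Run:
```python
from h import *
st()
im=save('top','t3.png')
c=im[165:265,155:315,::-1]; c=cv2.convertScaleAbs(cv2.resize(c,None,fx=5,fy=5,interpolation=cv2.INTER_CUBIC),alpha=1.6)
cv2.imwrite('pics/t3h.png',c)
for r in arm.place_of('socket','top')[:1]: print(r)
```

```text
t 3.725 p [536.7 -73.6  22.4] jawaz -98.38 tilt [-0.001  0.002 -1.   ] F [ 0.3 -0.1 -5.8] T [-0.4   0.02 -0.03] w 0.131
{'at': [548.7, 7.9, 47.1], 'conf': 0.6}
```

View pics/t3h.png

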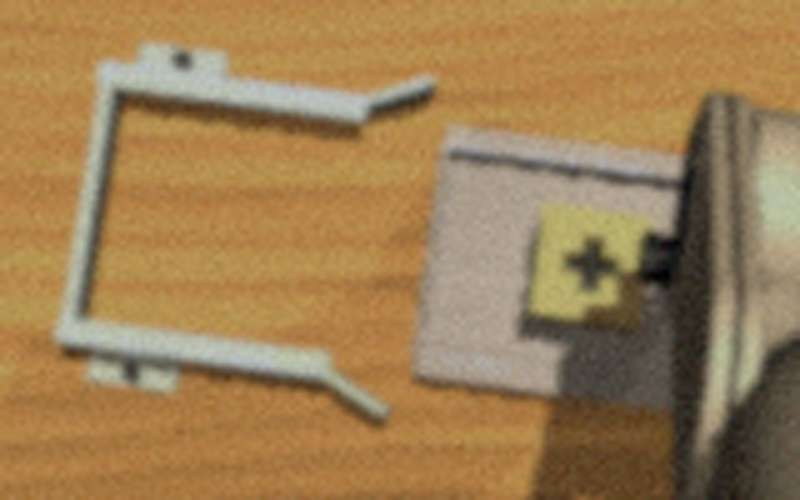

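The tray is now in front of the mouth. Its front corners are at crop (445,128) and (415,378), and the socket is at (590,265). Next is the residual offset in holder axes.

Run:
```python
from h import *
def P(x,y,z): return ray('top',(x+.5)/5-.5+155,(y+.5)/5-.5+165,z)[:2]
H=np.array([574.8,189.6]);a=np.radians(8.4);Y=np.array([np.sin(a),np.cos(a)]);X=np.array([np.cos(a),-np.sin(a)])
for p in [(445,128,18),(415,380,18),(590,265,49),(545,205,49),(525,321,49)]:
    d=P(*p)-H; print(p,np.round([d@X,d@Y],1))
d=np.array([536.7,-73.6])-H; print('tcp',d@X,d@Y)
```

```text
(445, 128, 18) [ 69.  -93.4]
(415, 380, 18) [-71.4 -96. ]
(590, 265, 49) [   0.8 -181.8]
(545, 205, 49) [  29.7 -153.7]
(525, 321, 49) [ -33.5 -151.2]
tcp 0.7577772317369709 -265.9422414240864
```

play_rows --pt "0.15 1.4 -0.05 0 0 0 255" --pt "0.4 3 -0.05 0 0 0 255" --pt "0.65 4.6 -0.05 0 0 0 255" --pt "0.85 6.2 -0.05 0 0 0 255" --pt "1.1 7.8 -0.05 0 0 0 255"

```text
time_s: 4.45
ee_pos: [547.4, 5.8, 21.9]
orientation: [-0.052, 0.051, 0.706, -0.705]
force: [-0.0, -0.7, -4.3]
gripper_width: 0.136
```

Run:
```python
from h import *
st()
im=save('top','t4.png')
c=im[165:265,155:315,::-1]; c=cv2.convertScaleAbs(cv2.resize(c,None,fx=5,fy=5,interpolation=cv2.INTER_CUBIC),alpha=1.6)
cv2.imwrite('pics/t4h.png',c)
```

```text
t 4.45 p [547.4   5.8  21.9] jawaz -98.34 tilt [-0.001  0.002 -1.   ] F [-0.  -0.7 -4.3] T [-0.43  0.01 -0.02] w 0.136
```

View pics/t4h.png

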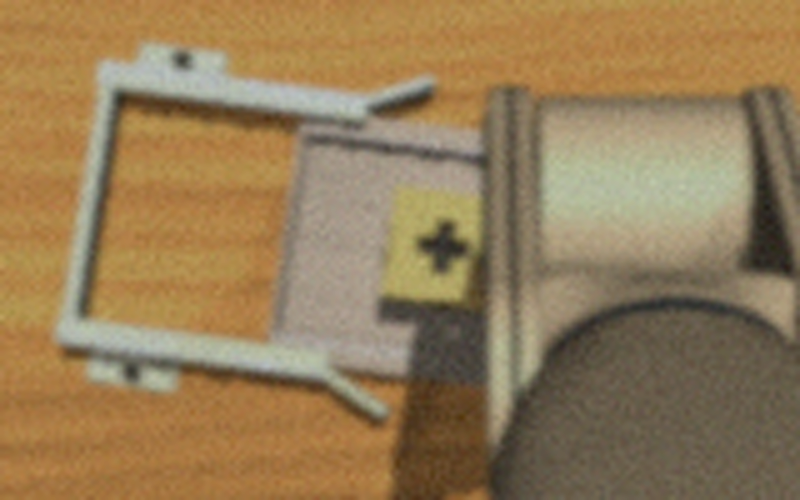

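The tray's front has entered the rails with negligible side force. I'll keep going.

play_rows --pt "0.2 1.4 0 0 0 0 255" --pt "0.4 3 0 0 0 0 255" --pt "0.7 4.6 0 0 0 0 255" --pt "0.9 6.2 0 0 0 0 255" --pt "1.15 7.8 0 0 0 0 255"

```text
time_s: 5.12
ee_pos: [559.4, 86.4, 21.9]
orientation: [-0.052, 0.051, 0.706, -0.704]
force: [0.5, -2.2, -4.5]
gripper_width: 0.135
```

play_rows --pt "0.1 0.6 0 0 0 0 255" --pt "0.2 1.2 0 0 0 0 255" --pt "0.25 1.7 0 0 0 0 255" --pt "0.3 2.1 0 0 0 0 255" --pt "0.3 2.1 0 0 0 0 255"

```text
time_s: 5.75
ee_pos: [562.3, 107.5, 21.9]
orientation: [-0.052, 0.051, 0.706, -0.704]
force: [0.0, 0.2, -6.0]
gripper_width: 0.134
```

Run:
```python
from h import *
st()
im=save('top','t5.png')
c=im[165:265,155:315,::-1]; c=cv2.convertScaleAbs(cv2.resize(c,None,fx=5,fy=5,interpolation=cv2.INTER_CUBIC),alpha=1.6)
cv2.imwrite('pics/t5h.png',c)
```

```text
t 5.75 p [562.3 107.5  21.9] jawaz -98.32 tilt [-0.001  0.002 -1.   ] F [ 0.   0.2 -6. ] T [-0.27  0.1   0.03] w 0.134
```

View pics/t5h.png

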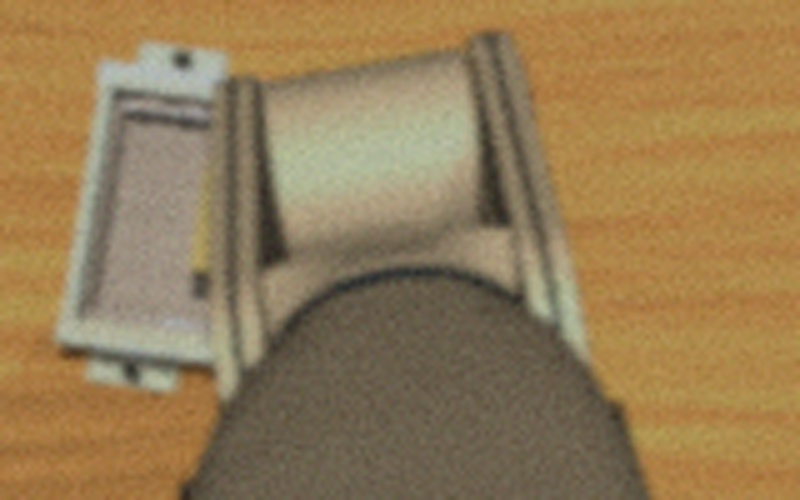

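The tray is nearly home, but I see no stop force yet. I'll creep forward until contact.

play_rows --pt "0.03 0.2 0 0 0 0 255" --pt "0.06 0.4 0 0 0 0 255" --pt "0.06 0.4 0 0 0 0 255"

```text
time_s: 6.18
ee_pos: [562.1, 107.7, 21.9]
orientation: [0.052, -0.05, -0.705, 0.706]
force: [-1.4, -23.3, 0.3]
gripper_width: 0.133
```

```bash
python3 -c "
from h import *
st()"
```

```text
t 6.175 p [562.1 107.7  21.9] jawaz -98.31 tilt [-0.003 -0.002 -1.   ] F [ -1.4 -23.3   0.3] T [-3.54  0.16 -0.11] w 0.133
```

play_rows --pt "0 0 0 0 0 0 255" --pt "0 0 0 0 0 0 200" --pt "0 0 0 0 0 0 150" --pt "0 0 0 0 0 0 130" --pt "0 0 0.5 0 0 0 130"

```text
time_s: 6.8
ee_pos: [561.9, 107.9, 26.9]
orientation: [0.052, -0.05, -0.705, 0.706]
force: [0.0, 0.7, 0.6]
gripper_width: 0.492
```

play_rows --pt "0 0 3 0 0 0 130" --pt "0 0 8 0 0 0 130" --pt "0 0 14 0 0 0 130" --pt "0 -3 18 0 0 0 60" --pt "0 -8 18 0 0 0 0"

```text
time_s: 7.42
ee_pos: [564.4, 28.3, 211.4]
orientation: [0.048, -0.052, -0.705, 0.706]
force: [1.2, -0.2, -0.3]
gripper_width: 0.894
```

play_rows --pt "-0.8 -6 0 0 0 0 0" --pt "-1.5 -12 0 0 0 0 0" --pt "-2 -18 0 0 0 0 0" --pt "-2.5 -24 0 0 0 0 0" --pt "-2.5 -24 0 0 0 0 0"

```text
time_s: 8.05
ee_pos: [539.0, -215.4, 211.8]
orientation: [0.05, -0.054, -0.705, 0.706]
force: [-0.9, 0.2, -0.9]
gripper_width: 0.999
```

Run:
```python
from h import *
st()
im=save('top','t6.png')
c=im[165:265,155:315,::-1]; c=cv2.convertScaleAbs(cv2.resize(c,None,fx=5,fy=5,interpolation=cv2.INTER_CUBIC),alpha=1.6)
cv2.imwrite('pics/t6h.png',c)
cv2.imwrite('pics/t6t.png',cv2.convertScaleAbs(cv2.resize(im[205:255,370:440,::-1],None,fx=10,fy=10,interpolation=cv2.INTER_CUBIC),alpha=1.6))
im=save('scene','s6.png')
cv2.imwrite('pics/s6t.png',cv2.resize(im[165:205,95:145,::-1],None,fx=12,fy=12,interpolation=cv2.INTER_CUBIC))
print(arm.place_of('tooth_center','top')[:1],arm.place_of('tooth_center','scene')[:1],arm.place_of('socket','top')[:1])
```

```text
t 8.05 p [ 539.  -215.4  211.8] jawaz -98.4 tilt [ 0.006 -0.002 -1.   ] F [-0.9  0.2 -0.9] T [ 0.02 -0.02 -0.09] w 0.999
[] [{'at': [516.8, -353.2, 34.5], 'conf': 0.63}] [{'at': [573.7, 186.9, 50.7], 'conf': 0.82}]
```

View pics/t6h.png

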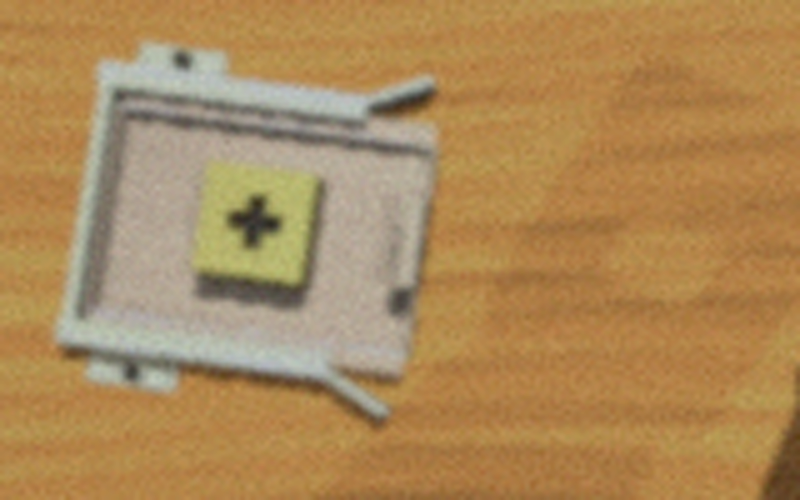

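View pics/t6t.png

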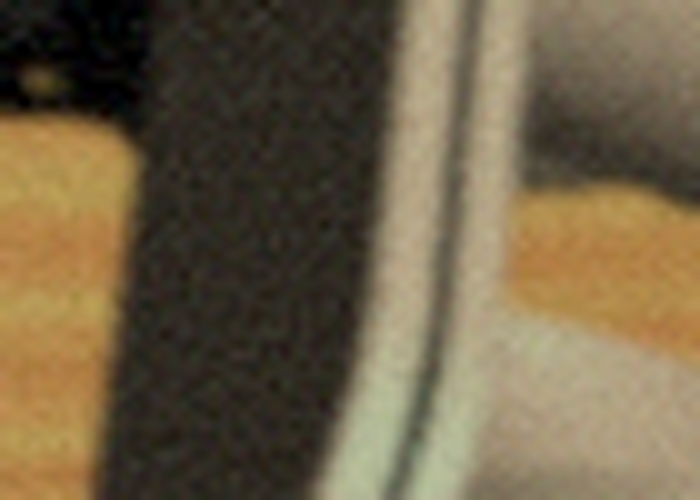

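View pics/s6t.png

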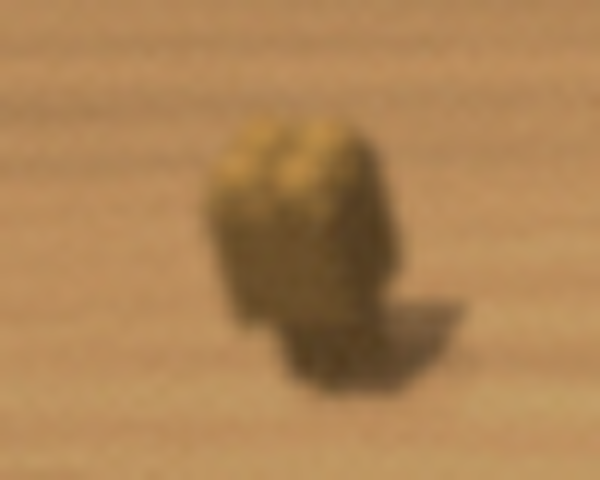

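```bash
python3 - <<'E'
from h import *
H=np.array([574.8,189.6]);a=np.radians(8.4);Y=np.array([np.sin(a),np.cos(a)]);X=np.array([np.cos(a),-np.sin(a)])
def P(x,y,z): return ray('top',(x+.5)/5-.5+155,(y+.5)/5-.5+165,z)[:2]
for p in [(254,221,49),(208,162,49),(323,175,49),(195,275,49),(305,287,49)]:
    w=P(*p);d=w-H; print(p,np.round(w,1),np.round([d@X,d@Y],1))
def S(x,y,z): return ray('scene',(x+.5)/12-.5+95,(y+.5)/12-.5+165,z)[:2]
print('scene cusps',[np.round(S(x,y,67),1) for x,y in [(265,130),(325,132),(240,165),(295,168)]])
print('crown bottom corners',[np.round(S(x,y,22),1) for x,y in [(240,325),(383,330)]],np.round(S(400,265,22),1))
def Q(x,y,z): return ray('top',(x+.5)/14-.5+385,(y+.5)/14-.5+210,z)[:2]
print('top cusps',[np.round(Q(x,y,67),1) for x,y in [(362,198),(434,198),(352,282),(432,290)]])
E
python3 - <<'E'
import sys; sys.path.insert(0,'.')
from h import *
import cv2
im=cv2.imread('pics/t0.png')
c=im[214:242,398:426]
c=cv2.convertScaleAbs(cv2.resize(c,None,fx=20,fy=20,interpolation=cv2.INTER_LANCZOS4),alpha=2.2)
cv2.imwrite('pics/t0t2.png',c)
E
```

```text
(254, 221, 49) [575.2 189.7] [0.4 0.2]
(208, 162, 49) [607.6 214.6] [28.8 29.5]
(323, 175, 49) [599.7 152.5] [ 30. -33.]
(195, 275, 49) [546.6 221.2] [-32.6  27.2]
(305, 287, 49) [539.3 162.3] [-31.1 -32.2]
scene cusps [array([ 507.2, -359.9]), array([ 508.5, -344.7]), array([ 522.8, -361.4]), array([ 524.4, -347.5])]
crown bottom corners [array([ 526.9, -370.8]), array([ 529.9, -334.2])] [ 501.6 -337.7]
top cusps [array([ 526.5, -350.2]), array([ 526.3, -363.6]), array([ 510.8, -347.2]), array([ 509.1, -362.1])]
```

View pics/t0t2.png

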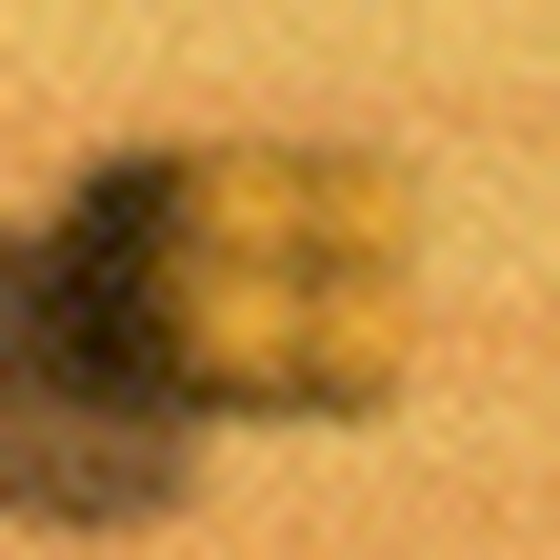

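```bash
python3 -c "
from h import *
s=st();print(np.round(s['joints'],2))"
```

```text
t 8.3 p [ 539.4 -210.3  211.4] jawaz -98.03 tilt [ 0.004 -0.001 -1.   ] F [-0.3  0.2 -0.4] T [-0.    0.02 -0.  ] w 0.997
[-0.39  0.38  1.75  0.    1.01  1.32]
```

play_rows --pt "-0.5 -4 0 0 0 10 0" --pt "-1 -8 0 0 0 20 0" --pt "-1.6 -11 0 0 0 30 0" --pt "-2.2 -13 0 0 0 40 0" --pt "-2.2 -14.4 0 0 0 50 0"

```text
time_s: 8.93
ee_pos: [517.7, -353.7, 211.4]
orientation: [0.257, -0.254, 0.66, -0.659]
force: [0.1, 0.1, -0.2]
gripper_width: 1.001
```

play_rows --pt "0 0 -2 0 0 10 0" --pt "0 0 -4 0 0 20 0" --pt "0 0 -6 0 0 30 0" --pt "0 0 -8 0 0 40 0" --pt "0 0 -8 0 0 42 0"

```text
time_s: 9.55
ee_pos: [517.4, -351.7, 130.0]
orientation: [0.476, -0.475, 0.526, -0.521]
force: [-0.5, -0.7, 0.6]
gripper_width: 0.998
```

```bash
python3 -c "
from h import *
s=st();print(np.round(s['joints'],2))"
```

```text
t 9.55 p [ 517.4 -351.7  130. ] jawaz -5.48 tilt [-0.002  0.006 -1.   ] F [-0.5 -0.7  0.6] T [-0.01 -0.01 -0.05] w 0.998
[-0.62  0.55  1.69  0.    0.91 -0.53]
```

play_rows --pt "0 -0.25 -3 0 0 0 0" --pt "0 -0.25 -6 0 0 0 0" --pt "0 -0.25 -9 0 0 0 0" --pt "0 -0.25 -10.2 0 0 0 0" --pt "0 -0.25 -10.2 0 0 0 60"

```text
time_s: 10.18
ee_pos: [517.6, -353.8, 28.1]
orientation: [0.476, -0.474, 0.526, -0.521]
force: [-0.3, -0.7, 0.7]
gripper_width: 0.818
```

play_rows --pt "0 0 0 0 0 0 100" --pt "0 0 0 0 0 0 130" --pt "0 0 0 0 0 0 160" --pt "0 0 0 0 0 0 180" --pt "0 0 0 0 0 0 180" --squeeze 20

```text
time_s: 10.8
ee_pos: [518.2, -354.2, 29.1]
orientation: [0.476, -0.474, 0.525, -0.522]
force: [-1.5, 0.6, 6.5]
gripper_width: 0.393
```

```bash
python3 -c "
from h import *
s=st();im=save('scene','s7.png')
cv2.imwrite('pics/s7t.png',cv2.resize(im[120:220,60:180,::-1],None,fx=6,fy=6,interpolation=cv2.INTER_CUBIC))"
```

```text
t 10.8 p [ 518.2 -354.2   29.1] jawaz -5.52 tilt [-0.002  0.006 -1.   ] F [-1.5  0.6  6.5] T [0.15 0.09 0.  ] w 0.393
```

View pics/s7t.png

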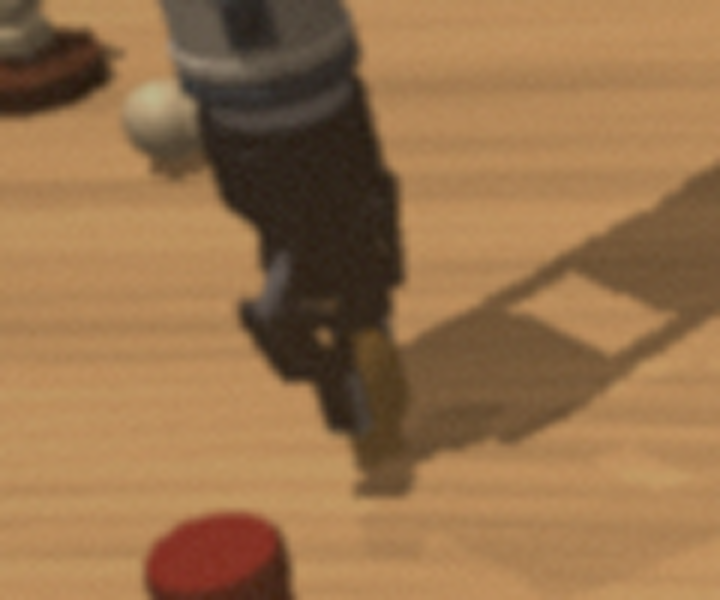

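play_rows --pt "0 0 0 0 0 0 130" --pt "0 0 0 0 0 0 60" --pt "0 0 0 0 0 0 0" --pt "0 0 0 0 0 0 0" --pt "0 0 0 0 0 -10 0"

```text
time_s: 11.48
ee_pos: [518.1, -354.2, 29.0]
orientation: [0.428, -0.426, 0.566, -0.562]
force: [-0.8, 0.7, 0.3]
gripper_width: 0.999
```

```bash
python3 -c "
from h import *
s=st();im=save('scene','s8.png')
cv2.imwrite('pics/s8t.png',cv2.resize(im[120:220,60:180,::-1],None,fx=6,fy=6,interpolation=cv2.INTER_CUBIC))"
```

```text
t 11.475 p [ 518.1 -354.2   29. ] jawaz -15.74 tilt [-0.001  0.006 -1.   ] F [-0.8  0.7  0.3] T [-0.03  0.   -0.02] w 0.999
```

View pics/s8t.png

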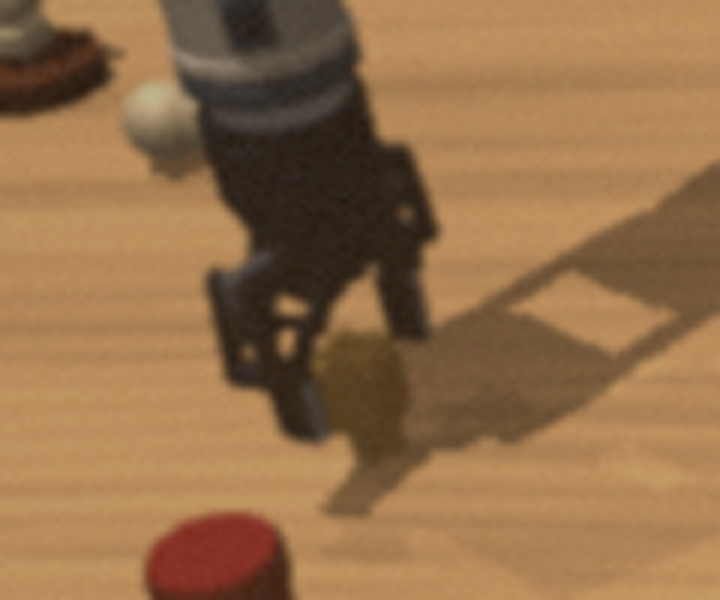

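The tooth is upright and free between the open fingers (crop (365,395)). I'll turn the gripper about it and take the cross grip.

play_rows --pt "0 0 0.1 0 0 -10 0" --pt "0 0 0.2 0 0 -20 0" --pt "0 0 0.2 0 0 -30 0" --pt "0 0 0.2 0 0 -40 0" --pt "0 0 0.2 0 0 -50 0"

```text
time_s: 12.15
ee_pos: [518.0, -354.1, 30.9]
orientation: [0.146, -0.143, 0.693, -0.691]
force: [-1.2, -0.2, -0.1]
gripper_width: 0.999
```

play_rows --pt "0 0 0 0 0 -10 0" --pt "0 0 0 0 0 -20 0" --pt "0 0 0 0 0 -29.5 0" --pt "0 0 0 0 0 -29.5 0"

```text
time_s: 12.65
ee_pos: [518.0, -354.1, 30.8]
orientation: [-0.033, 0.037, 0.707, -0.705]
force: [0.4, 0.1, -0.1]
gripper_width: 0.999
```

```bash
python3 -c "
from h import *
s=st()
im=save('scene','s9.png')
cv2.imwrite('pics/s9t.png',cv2.resize(im[120:220,60:180,::-1],None,fx=6,fy=6,interpolation=cv2.INTER_CUBIC))"
```

```text
t 12.65 p [ 518.  -354.1   30.8] jawaz -95.71 tilt [ 0.006  0.002 -1.   ] F [ 0.4  0.1 -0.1] T [-0.01  0.04 -0.06] w 0.999
```

View pics/s9t.png

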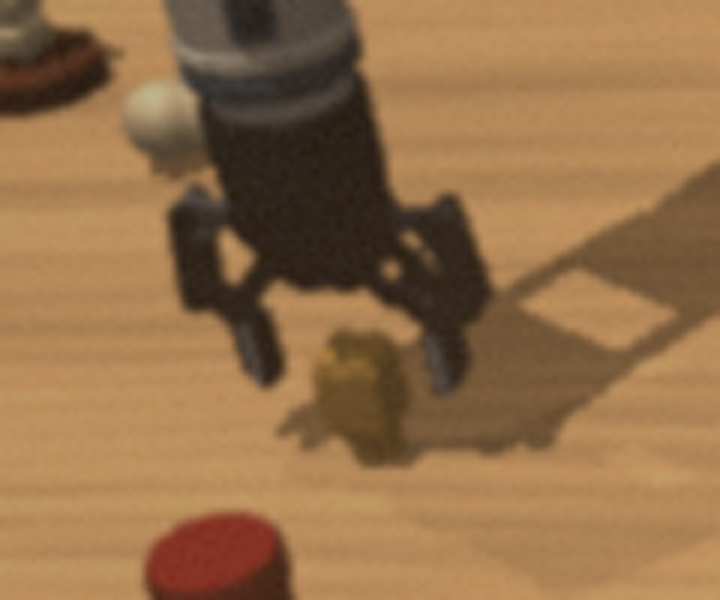

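play_rows --pt "0 0.1 0 0 0 0 60" --pt "0 0.2 0 0 0 0 100" --pt "0 0.2 0 0 0 0 130" --pt "0 0.2 0 0 0 0 160" --pt "0 0.2 0 0 0 0 255"

```text
time_s: 13.32
ee_pos: [518.1, -352.1, 30.9]
orientation: [-0.033, 0.037, 0.707, -0.705]
force: [0.2, -0.2, 0.4]
gripper_width: 0.401
```

play_rows --pt "0 0 0 0 0 0 255" --pt "0 0 0 0 0 0 255" --squeeze 70

```text
time_s: 13.58
ee_pos: [518.1, -352.2, 31.0]
orientation: [-0.032, 0.037, 0.707, -0.706]
force: [-1.1, 0.4, 2.2]
gripper_width: 0.388
```

```bash
python3 -c "
from h import *
s=st()"
```

```text
t 13.575 p [ 518.1 -352.2   31. ] jawaz -95.61 tilt [ 0.006  0.002 -1.   ] F [-1.1  0.4  2.2] T [ 0.11  0.06 -0.02] w 0.388
```

play_rows --pt "0 0 1.5 0 0 0 255" --pt "0 0 4 0 0 0 255" --pt "0 1 8 0 0 0 255" --pt "0.5 4 11 0 0 0 255" --pt "1 9 12 0 0 -1 255"

```text
time_s: 14.2
ee_pos: [529.5, -263.0, 154.1]
orientation: [0.038, -0.045, -0.706, 0.706]
force: [0.0, 1.0, -2.6]
gripper_width: 0.388
```

play_rows --pt "0.5 5 0 0 0 0 255" --pt "1 10 0 0 0 0 255" --pt "1.5 15 0 0 0 -1 255" --pt "2 20 0 0 0 -1 255" --pt "2.5 25 0 0 0 -2 255"

```text
time_s: 14.82
ee_pos: [554.4, -11.3, 154.9]
orientation: [0.05, -0.058, -0.705, 0.705]
force: [0.3, 0.1, -1.9]
gripper_width: 0.387
```

play_rows --pt "0.5 5 0 0 0 0 255" --pt "1 10 0 0 0 0 255" --pt "1.4 14 -1 0 0 0 255" --pt "1.8 17 -2 0 0 0 255" --pt "1.8 18.5 -3 0 0 0 255"

```text
time_s: 15.45
ee_pos: [572.5, 175.2, 125.2]
orientation: [-0.049, 0.058, 0.705, -0.705]
force: [-0.6, 0.3, -2.2]
gripper_width: 0.387
```

```bash
python3 -c "
from h import *
s=st()"
```

```text
t 15.45 p [572.5 175.2 125.2] jawaz -98.69 tilt [ 0.012 -0.001 -1.   ] F [-0.6  0.3 -2.2] T [0.02 0.01 0.03] w 0.387
```

play_rows --pt "0.25 0.8 -1 0 0.4 0.3 255" --pt "0.25 1.5 -2 0 0.4 0.3 255" --pt "0.25 1.5 -3 0 0.4 0.3 255" --pt "0.25 1.5 -3.8 0 0.4 0.3 255" --pt "0.25 1.5 -3.8 0 0.4 0.3 255"

```text
time_s: 16.08
ee_pos: [574.5, 189.5, 86.4]
orientation: [0.051, -0.053, -0.705, 0.706]
force: [0.8, 0.6, -1.6]
gripper_width: 0.387
```

```bash
python3 -c "
from h import *
s=st()
im=save('scene','s10.png')
cv2.imwrite('pics/s10t.png',cv2.resize(im[130:230,250:370,::-1],None,fx=6,fy=6,interpolation=cv2.INTER_CUBIC))
im=save('top','t10.png')
cv2.imwrite('pics/t10t.png',cv2.convertScaleAbs(cv2.resize(im[165:265,155:275,::-1],None,fx=6,fy=6,interpolation=cv2.INTER_CUBIC),alpha=1.6))
"
```

```text
t 16.075 p [574.5 189.5  86.4] jawaz -98.43 tilt [ 0.004 -0.001 -1.   ] F [ 0.8  0.6 -1.6] T [-0.02  0.01 -0.01] w 0.387
```

View pics/s10t.png

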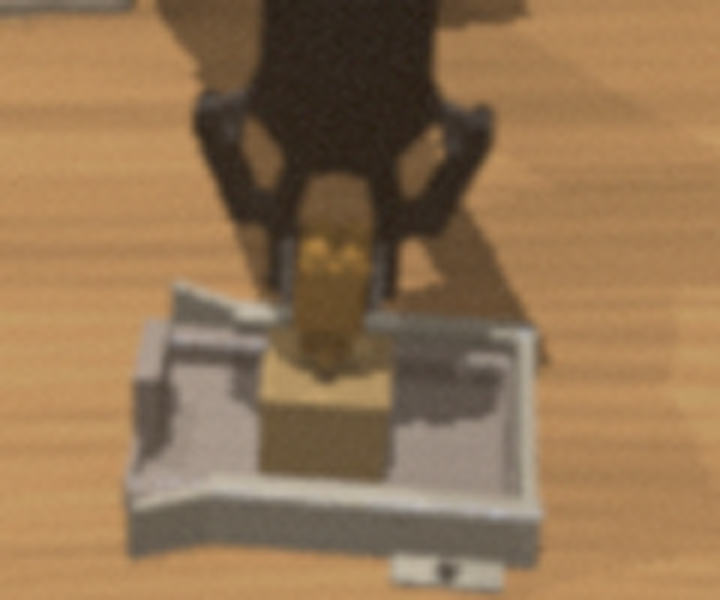

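The tooth hangs upright above the block (crop (330,300)), with the stem over the mouth near (328,370). I'll descend slowly and watch the force.

play_rows --pt "0.05 0.05 -0.3 0 0 0 255" --pt "0.05 0.05 -0.6 0 0 0 255" --pt "0.05 0.05 -0.8 0 0 0 255" --pt "0.05 0.05 -1.0 0 0 0 255"

```text
time_s: 16.68
ee_pos: [575.6, 190.3, 77.1]
orientation: [0.05, -0.054, -0.705, 0.705]
force: [0.1, 0.8, -2.2]
gripper_width: 0.384
```

```bash
python3 -c "
from h import *
s=st()"
```

```text
t 16.675 p [575.6 190.3  77.1] jawaz -98.41 tilt [ 0.005 -0.001 -1.   ] F [ 0.1  0.8 -2.2] T [0.03 0.03 0.01] w 0.384
```

The stem is about 3 mm in with no contact force. I'll continue down.

play_rows --pt "-0.03 0 -0.2 0 0 0 255" --pt "-0.03 0 -0.4 0 0 0 255" --pt "-0.03 0 -0.6 0 0 0 255" --pt "-0.03 0 -0.8 0 0 0 255" --pt "-0.03 0 -0.9 0 0 0 255"

```text
time_s: 17.3
ee_pos: [575.3, 190.3, 67.9]
orientation: [0.05, -0.054, -0.705, 0.705]
force: [-0.3, -0.4, -2.8]
gripper_width: 0.386
```

```bash
python3 -c "
from h import *
s=st()"
```

```text
t 17.3 p [575.3 190.3  67.9] jawaz -98.41 tilt [ 0.005 -0.001 -1.   ] F [-0.3 -0.4 -2.8] T [-0.03  0.02  0.03] w 0.386
```

play_rows --pt "0 0 -0.2 0 0 0 255" --pt "0 0 -0.4 0 0 0 255" --pt "0 0 -0.6 0 0 0 255" --pt "0 0 -0.8 0 0 0 255" --pt "0 0 -0.95 0 0 0 255"

```text
time_s: 17.92
ee_pos: [575.5, 190.4, 58.7]
orientation: [0.05, -0.054, -0.705, 0.705]
force: [-2.4, -1.7, 6.0]
gripper_width: 0.385
```

```bash
python3 -c "
from h import *
s=st()"
```

```text
t 17.925 p [575.5 190.4  58.7] jawaz -98.41 tilt [ 0.005 -0.001 -1.   ] F [-2.4 -1.7  6. ] T [-0.14  0.23 -0.06] w 0.385
```

play_rows --pt "0 0 -0.1 0 0 0 255" --pt "0 0 -0.15 0 0 0 255" --pt "0 0 -0.15 0 0 0 255" --pt "0 0 -0.15 0 0 0 255"

```text
time_s: 18.42
ee_pos: [575.6, 190.3, 58.3]
orientation: [0.05, -0.054, -0.705, 0.705]
force: [-4.0, -1.7, 14.0]
gripper_width: 0.39
```

```bash
python3 -c "
from h import *
s=st()
im=save('scene','s11.png')
cv2.imwrite('pics/s11t.png',cv2.resize(im[130:230,250:370,::-1],None,fx=6,fy=6,interpolation=cv2.INTER_CUBIC))
s=st()
"
```

```text
t 18.425 p [575.6 190.3  58.3] jawaz -98.41 tilt [ 0.006 -0.001 -1.   ] F [-4.  -1.7 14. ] T [-0.24  0.77  0.03] w 0.39
t 18.475 p [575.6 190.4  58.3] jawaz -98.41 tilt [ 0.006 -0.001 -1.   ] F [-4.9 -2.  14.1] T [-0.26  0.74  0.06] w 0.389
```

View pics/s11t.png

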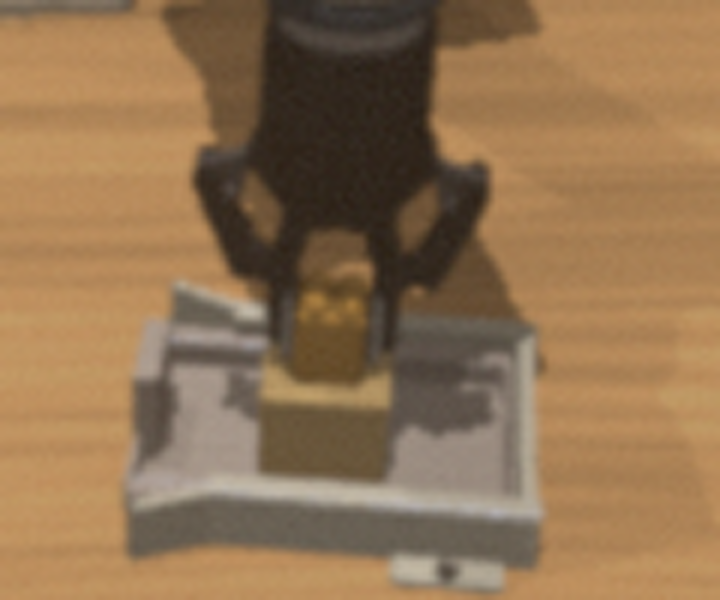

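The crown sits flat on the block (crop (330,350)) and the tray is still at the stop. The vertical force climbed to 14 N within 0.4 mm, so it has bottomed out, and the reading is steady while held.

```bash
python3 -c "
from h import *
arm.sign_off()
st()"
```

```text
the job is handed in; nothing more can be done
the job is handed in; nothing more can be done
```

I handed the job in at about 18.5 s, with the tray home in the holder and the tooth held pressed down in the socket. Sign-off gives no verdict, so these are my own last checks:

- **Tray:** I slid it in by its tab until the stop pushed back with about 23 N. After I let go, the top camera put the socket within about 0.5 mm of the holder origin. After pressing the tooth, I checked the tray only by eye in the scene picture, where it still looked home.
- **Tooth:** I gripped it across both pairs of flats in turn to centre it, then lowered it 12 mm into the cross with no contact force. Pressing down on the spring gave about 8 N. Vertical force then rose to about 14 N over the last 0.4 mm, and the picture shows the crown flat on the block.
- **At hand-in:** the gripper was still closed on the tooth and pushing down. The tool height was 58.3 mm, against about 58 mm expected for fully home. There was also a steady side force of about 5 N.
- **Bystanders:** the arm did not go near the pelvis half, mallet or jar. I did not measure their positions again at the end.

One early disagreement: the network's first "holder" position was actually the mallet, so I measured the holder from its edges in the top picture instead.

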